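Press a header home with the ratchet press

ROBOT

A 7-joint arm with a two-finger parallel gripper is mounted at the origin on the work surface. World frame = base frame: x ahead of the robot, y to its left, z up, the work surface at z = 0. Lengths are in m, angles in rad, forces in N, time in s.
With the tool pointing down it reaches from about 0.425 to 0.825 m from the base axis. Payload 3.6 kg.
Tool frame: the origin (TCP) lies at the very end of the fingers, on their centre line; the grasp point (between the pads) lies 19 mm behind it; x points along the fingers, z is the direction in which the jaws open and shut, and the axes are right-handed (so a half turn about x gives the same grasp; the last joint's range is limited). The gripper opens to 93 mm and grips with 3 to 60 N. Pads are 15 mm wide; open, the fingers measure 128 mm over their backs; the gripper's body (75 mm by 188 mm) begins 65 mm behind the grasp point.
Start: joints at [-1.23, 0.615, -0.013, 1.423, 0.008, 1.103, -0.04], TCP at [0.234, 0.607, 0.219] pointing down, gripper open.
Joint ranges: [-3.12, 3.12], [-0.3, 2.06], [-1.34, 1.32], [0.26, 2.42], [-1.36, 4.5], [0.01, 1.98], [-2.84, 2.84]. Speed limits (rad/s): [2.79, 2.79, 3.14, 3.14, 3.14, 3.14, 3.14].

INTERFACE

Orientations are given as a 3x3 rotation matrix whose columns are the frame's x, y, z axes.
In Python, from plant import ctrl gives the robot as it stands.
- The arm moves only by the tool move_arm, never from a script. Its argument "increments" is text: rows parted by semicolons, each of 4 numbers parted by spaces: the shift along the world's x, y, z in mm, then the turn about the world's z in rad. In form: dx dy dz twist; .... A call has 1 to 12 rows; each row shifts and turns the commanded pose from where the row before left it; what a row does not reach is not made up. A row lasts 1/12 s, in which the tool goes at most 41.7 mm and 7.16 degrees, less where a joint would pass 70% of its speed; a pose out of reach is approached as far as the arm can. A call with a gripper value outside its range is refused whole. "fingers" is the finger opening in mm, from 0 to 93, set as the call begins (left out, the last holds). The fingers move at their own pace and stop on an object; "force" is the grip in N (left out, the last holds). Time passes only in rows, so rows that do not move let the fingers close. It gives the time, the measured TCP pose, the force and the opening at its end, in the units of the state.
- ctrl.observe(): the state, without advancing time (a new reading comes with each control period).
- ctrl.snapshot(name): name is "scene" or "side" or "wrist"; returns a dict with "frame" (480x640x3 uint8, red, green, blue), "camera_matrix" (3x3 intrinsics, pixels), "k1" (the pictures are not rectified: a ray, as slopes to the right and down, at radius r is drawn at 1 + k1 r^2 times it, then the intrinsics apply), "world_from_camera" (4x4, takes a point from camera to world coordinates). Camera axes: x right, y up, looking along -z (the intrinsics and any distortion apply to the point x, -y, -z); pixel columns grow to the right and rows downward; lengths in m; the calibration is good to about 2 mm. A picture is of the moment at which its call begins. There is no depth.
- ctrl.job_done(): hands the job in, once; it reports no verdict.
The state is a dict: "t": time; "joints": joint angles; "qvel": joint speeds; "joint_torque": joint torques, N m; "tool_pos": TCP position; "ee_rot": TCP orientation; "wrist_force": force on the tool from outside, world axes, zero at the start; "torque": the same for the moment, N m; "gripper_width": finger opening in m.
Only numpy, scipy, OpenCV 4.12 (cv2) and the standard library are available. Lean on these libraries where they do the work, as an engineer would, in place of code of your own. Each camera call takes 0.05 s, during which the arm holds its last target.

TASK

Slide the board carriage all the way in under the press until it meets its stop, then work the ratchet lever up and down, stroke by stroke, until the black header is pressed fully home, flush on the board. Feel for it bottoming and seat it there with a firm steady pull of about 10 N at the lever's ball (160 N at the ram); below 9 N it is not seated, and 12 N cracks the board. Then put the lever back up to its rest and let go, with the carriage still home and everything else on the bench left where it is.

Things in the scene. Friction and masses are not known exactly. Their poses are not given: they have to be found in the camera images.
- press: Bench ratchet press: mint cast C-frame, base 195 x 120 mm, 235 mm tall, bolted down, upright steel ram at its front. Origin: on the bench straight below the ram's axis. Its own -x points out of its front (where the carriage comes out), +x to the column, +y to the side with the ratchet wheel and lever, z up.
- ram: Square steel ram (20 x 20 x 207 mm) with a flat pressing block, 18 x 34 mm, at its foot. Origin: centre of the flat pressing face, 83 mm above the bench at the start, 10 to 12 mm above the unseated header. The lever only moves it down (12 mm per rad of driven stroke) and it stays where left; its top end is 290 mm up at first.
- lever (a joint): Lever angle, rad: 0 = up at its rest (bar 49 degrees above level), grows as it is pulled down to 1.10 = bottom stop (bar 14 degrees below level). Down drives wheel and ram; raising only clicks the pawl over the wheel's 20 teeth (0.314 rad each), so up to a notch of a down-stroke may be idle. Friction holds it where left. It turns about the line through lever_hub along the press's y axis.
- lever_ball (a point): Centre of the black grip ball, 30 mm in diameter, on the long end of the lever bar (12 mm thick), 190 mm from the hub axis. The ram presses with about 16 times the pull at the ball along its arc, less some 10 N of friction: 1 to 2 N when idle, 5.5 to 7.5 N to press the header in; once home the pull climbs 1 to 2 N per mm. 9 to 11 N held there seats it; 12 N (195 N at the ram) cracks the board.
- lever_hub (a point): Point on the lever's turning axis in the middle plane of the bar, 190 mm above the bench. The bar's short end beyond it carries a steel counterweight ball.
- carriage (a joint): Travel of the board carriage in m: 0 = all the way out at the front, 0.070 = home against its stop, header straight under the ram. Slides along the press's +x, about 3 N of friction.
- carriage_knob (a point): Centre of the carriage's black knob, an upright cylinder 20 mm in diameter and 24 mm tall on a 10 mm stem, 78 mm above the bench, on an arm 45 mm in front of the aluminium carriage plate (100 x 104 mm, top 50 mm above the bench), on the side away from the lever. Moves with the carriage.
- header: Press-fit header: black shrouded plastic connector, 10 x 30 mm, 12 mm tall, with ten gold pins started in the holes in the middle of the green board on the carriage; at first its underside is 4.5 to 6 mm above the board. Origin: centre of the housing's underside. It only goes straight down; home when the underside is on the board.
- board_top (a point): Centre of the green board's upper face (board 90 x 86 x 1.6 mm, fixed on the carriage), straight below the header, z up.
- header_tray: Bystander: black open tray, 85 x 120 x 22 mm, with spare headers.
- solder_reel: Bystander: grey solder reel standing on its flange, 64 mm in diameter, 50 mm tall.
- flux_bottle: Bystander: white bottle, 36 mm in diameter, 90 mm tall.
- driver: Bystander: screwdriver with a black handle, lying.
- spare_board: Bystander: spare green board on a pink foam pad, 110 x 100 x 14 mm.
- tip_cleaner: Bystander: black tip-cleaner pot with brass wool, 72 mm in diameter, 60 mm tall.
- cutters: Bystander: side cutters lying, about 125 mm long, 16 mm thick.

How it is judged:
By the outcome, as a careful person would: the job done as asked, in the order asked, and still so for the second after the job is handed in, with the robot touching nothing.
It also fails if it takes over 72 s, if anything falls off the work surface, if the arm or the gripper's body presses on something with over 40 N, if the wrist force passes 120 N, or if a joint passes its speed limit or range.

## Working session

There is one attempt and no reset: what is moved stays moved. The work goes in short steps, Python scripts to look and compute and a tool call to move; the robot and the scene stay as the last step left them, time stands still between calls to the robot, and variables do not carry over. Pictures are saved under pics/ and viewed, and the job is handed in when it is done.

Besides the shell and the picture viewer there is one more tool, called after "Call:" as a command line: name --argument value ..., lists and objects as JSON in quotes. move_arm: Moves the arm, as the interface text tells. Its arguments: {"type":"object","properties":{"increments":{"type":"string"},"fingers":{"type":"number"},"force":{"type":"number"}},"required":["increments"]}

```bash
ls; mkdir -p pics
python3 - <<'E'
from plant import ctrl
import cv2,pickle
s=ctrl.observe();print({k:(v if not hasattr(v,'round') else v) for k,v in s.items()})
d={}
for n in["scene","side","wrist"]:
    r=ctrl.snapshot(n);d[n]=r;cv2.imwrite(f"pics/{n}0.png",r["frame"][:,:,::-1])
    print(n,r["camera_matrix"],r["k1"],r["world_from_camera"])
pickle.dump(d,open("d0.pkl","wb"))
E
```

```text
pics
{'t': 0.0, 'joints': array([-1.2295281 ,  0.61591156, -0.01262465,  1.42487536,  0.00810194,
        1.10336011, -0.04039659]), 'qvel': array([-0.00156237, -0.0004152 , -0.00127788, -0.00051102, -0.00263531,
        0.00011049,  0.00040007]), 'joint_torque': array([-2.48613278e-04, -4.58937550e+01,  2.09057014e-01, -1.65739954e+01,
       -6.10688771e-02,  2.05343828e-02,  2.31955528e-04]), 'tool_pos': array([0.23340647, 0.60581982, 0.2174939 ]), 'ee_rot': array([[-8.70604291e-04, -9.33159908e-01,  3.59460469e-01],
       [-2.34804377e-03,  3.59461522e-01,  9.33156954e-01],
       [-9.99996864e-01, -3.16184660e-05, -2.50404905e-03]]), 'wrist_force': array([ 0.29271362, -0.43550695, -0.00994783]), 'torque': array([0.00847988, 0.02280799, 0.02906502]), 'gripper_width': 0.09256045590109456}
scene [[489.07177448   0.         315.29221855]
 [  0.         489.07177448 248.7654659 ]
 [  0.           0.           1.        ]] -0.039440528092784616 [[ 0.06100983 -0.70344042  0.70813091  1.45923803]
 [ 0.99801523  0.03190252 -0.05429393 -0.03713358]
 [ 0.01560139  0.71003789  0.70399062  1.11647024]
 [ 0.          0.          0.          1.        ]]
side [[468.22785866   0.         314.07238942]
 [  0.         468.22785866 240.01970129]
 [  0.           0.           1.        ]] 0.003269699424255489 [[ 0.76960115  0.42603746 -0.47561135 -0.02147487]
 [-0.63819279  0.48920586 -0.59446412 -0.64032794]
 [-0.02059212  0.761032    0.64838743  0.95959841]
 [ 0.          0.          0.          1.        ]]
wrist [[362.4890362    0.         316.09065906]
 [  0.         362.4890362  241.05999675]
 [  0.           0.           1.        ]] -0.016224829383394423 [[ 0.35934586 -0.89843053 -0.25237499  0.16281164]
 [ 0.9332003   0.34514738  0.10005238  0.63312946]
 [-0.00278355 -0.27146983  0.96244293  0.3847187 ]
 [ 0.          0.          0.          1.        ]]
```

View pics/scene0.png

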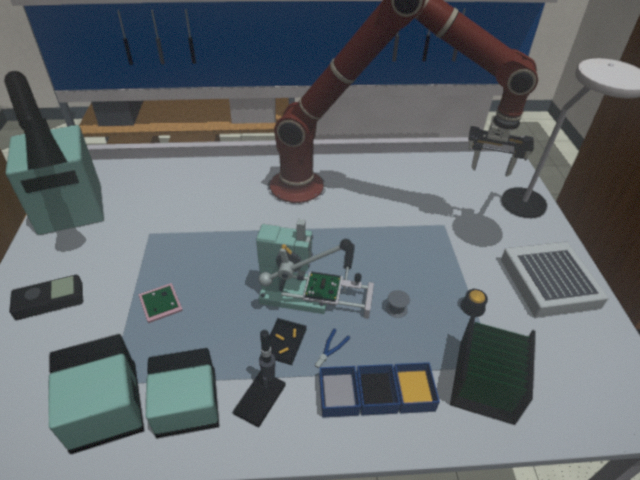

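View pics/side0.png

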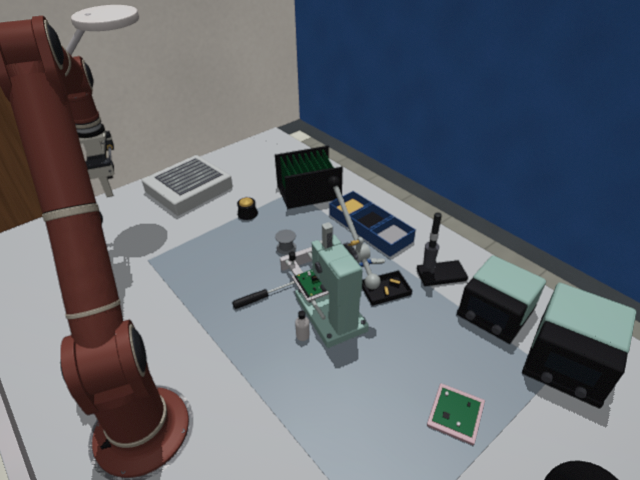

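View pics/wrist0.png

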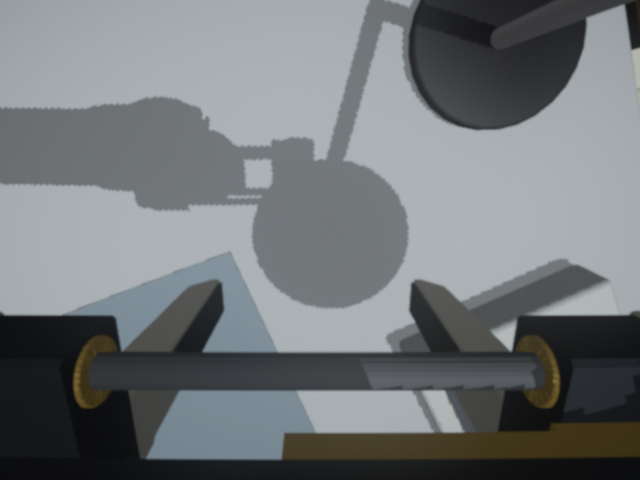

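The press sits around (285,270) in the scene view, with its front pointing to the image's right (world +y) and the lever on the far (+x) side. I'll zoom in next.

```bash
cat > h.py <<'E'
import numpy as np,cv2,pickle
def load(f="d0.pkl"): return pickle.load(open(f,"rb"))
def ray(r,u,v):
    K=r["camera_matrix"];p=np.array([(u-K[0,2])/K[0,0],(v-K[1,2])/K[1,1]])
    q=p.copy()
    for _ in range(20): q=p/(1+r["k1"]*(q@q))
    T=r["world_from_camera"];d=T[:3,:3]@np.array([q[0],-q[1],-1]);return T[:3,3],d/np.linalg.norm(d)
def plane(r,u,v,z):
    o,d=ray(r,u,v);return o+d*(z-o[2])/d[2]
def tri(*obs):
    A=0;b=0;L=[]
    for r,u,v in obs:
        o,d=ray(r,u,v);P=np.eye(3)-np.outer(d,d);A=A+P;b=b+P@o;L.append((o,P))
    x=np.linalg.solve(A,b);return x,[np.linalg.norm(P@(x-o)) for o,P in L]
def proj(r,X):
    T=r["world_from_camera"];c=T[:3,:3].T@(np.asarray(X)-T[:3,3]);q=np.array([c[0],-c[1]])/-c[2]
    q=q*(1+r["k1"]*(q@q));K=r["camera_matrix"];return np.array([K[0,0]*q[0]+K[0,2],K[1,1]*q[1]+K[1,2]])
def crop(r,x,y,w,h,s,f):
    cv2.imwrite(f,cv2.resize(r["frame"][y:y+h,x:x+w,::-1],None,fx=s,fy=s,interpolation=cv2.INTER_CUBIC))
def snap(f,names):
    from plant import ctrl
    d={n:ctrl.snapshot(n) for n in names};pickle.dump(d,open(f,"wb"));return d
E
python3 - <<'E'
from h import *
d=load();crop(d["scene"],240,210,160,120,5,"pics/s1.png");crop(d["side"],220,170,200,150,4,"pics/s2.png")
E
```

```text
(no output)
```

View pics/s1.png

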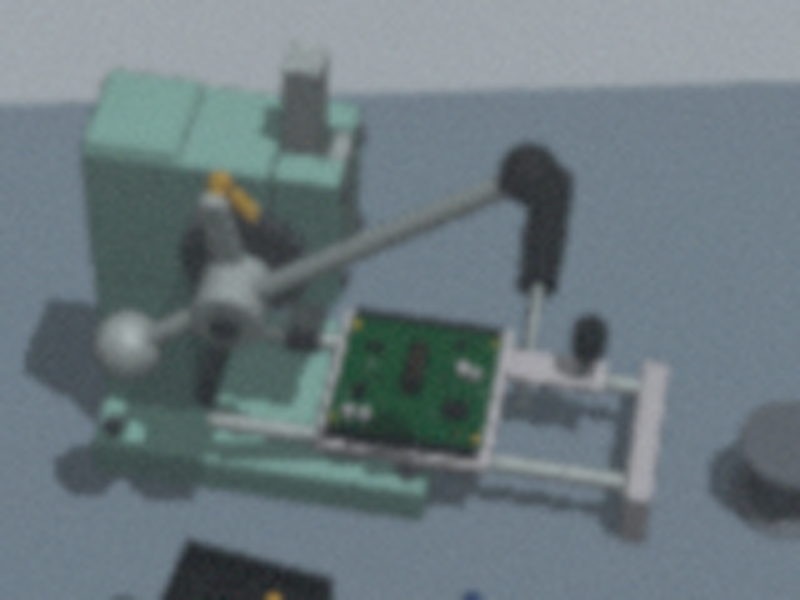

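View pics/s2.png

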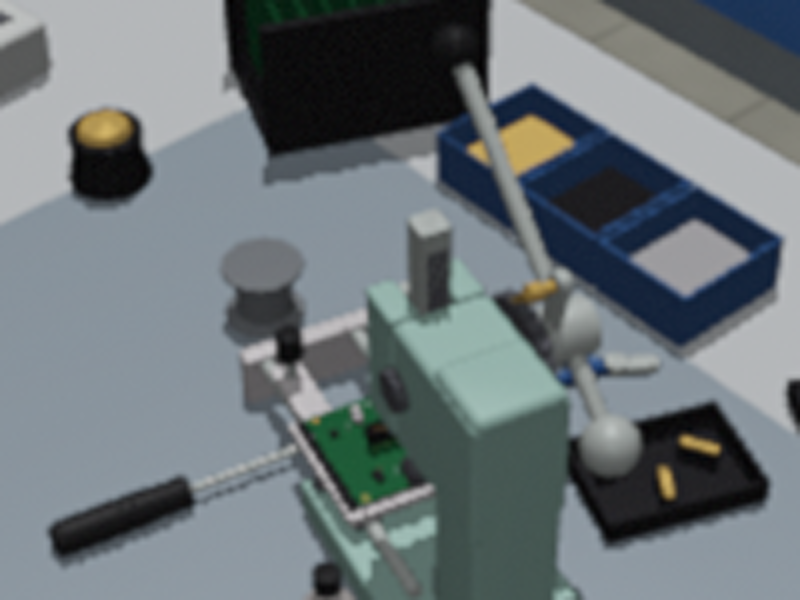

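Crops: in the scene view the ball is at about (345.6,244) and the knob at (358,277.5). In the side view the ball is at (333.8,180.5) and the knob at (292,255.8). The next step is to triangulate these and get the press yaw from the board corners.

Run:
```python
from h import *
np.set_printoptions(precision=4,suppress=True)
d=load();S,D=d["scene"],d["side"]
s=lambda x,y:(S,240+x/5,210+y/5); e=lambda x,y:(D,220+x/4,170+y/4)
for n,a,b in [("ball",(528,172),(455,42)),("knob",(590,335),(288,343)),("cw",(127,342),(610,445)),("ramtop",(306,52),(430,220))]:
    print(n,*tri(s(*a),e(*b)))
# board: green mask
hsv=cv2.cvtColor(S["frame"],cv2.COLOR_RGB2HSV)
m=cv2.inRange(hsv,(45,110,30),(75,255,255));m2=np.zeros_like(m);m2[265:310,295:350]=m[265:310,295:350]
c=max(cv2.findContours(m2,0,2)[0],key=cv2.contourArea);print(cv2.contourArea(c))
h=cv2.approxPolyDP(cv2.convexHull(c),4,True)[:,0];print(h)
P=np.array([plane(S,u,v,.053) for u,v in h]);print(P, np.diff(np.vstack([P,P[:1]]),axis=0)); print(P.mean(0))
for q in [(357,308),(505,327),(480,458),(325,440)]: print(plane(*s(*q),.0525))
# top edges of press at z=.235
for q in [(120,72),(85,152),(340,185),(345,100)]: print("top",plane(*s(*q),.235))
for q in [(368,290),(490,425),(565,395)]: print("topside",plane(*e(*q),.235))
```

```text
ball [0.6378 0.0978 0.3115] [np.float64(0.00046284070395634196), np.float64(0.00046284070395629826)]
knob [0.5352 0.1572 0.0781] [np.float64(0.0007688948332542964), np.float64(0.0007688948332542614)]
cw [ 0.5861 -0.1024  0.1426] [np.float64(0.0010309019774699907), np.float64(0.0010309019774699555)]
ramtop [ 0.5261 -0.0044  0.2907] [np.float64(0.0016735480174406257), np.float64(0.0016735480174406158)]
213.5
[[313 274]
 [330 277]
 [326 297]
 [313 289]]
[[0.4942 0.0317 0.053 ]
 [0.5084 0.0807 0.053 ]
 [0.5831 0.0632 0.053 ]
 [0.5519 0.0284 0.053 ]] [[ 0.0141  0.0489  0.    ]
 [ 0.0748 -0.0175  0.    ]
 [-0.0312 -0.0348  0.    ]
 [-0.0577  0.0033  0.    ]]
[0.5344 0.051  0.053 ]
[0.484  0.0276 0.0525]
[0.5032 0.1135 0.0525]
[0.6006 0.0899 0.0525]
[0.5835 0.0041 0.0525]
top [ 0.4734 -0.1014  0.235 ]
top [ 0.5349 -0.1187  0.235 ]
top [0.5653 0.0125 0.235 ]
top [0.501  0.0184 0.235 ]
topside [0.5005 0.0203 0.235 ]
topside [ 0.479  -0.1107  0.235 ]
topside [ 0.5263 -0.1205  0.235 ]
```

Call:
move_arm --increments "24 -33 0 -0.12;24 -33 0 -0.12;24 -33 0 -0.12;24 -33 0 -0.12;24 -33 0 -0.12;24 -33 0 -0.12;24 -33 0 -0.12;24 -33 0 -0.12;24 -33 0 -0.12;24 -33 0 -0.12;24 -33 0 -0.12;24 -33 0 -0.11" --fingers 0 --force 20

```text
t: 1.15
tool_pos: [0.5223, 0.2089, 0.2186]
ee_rot: [[-0.0, 0.23, 0.973], [0.0, 0.973, -0.23], [-1.0, 0.0, -0.0]]
wrist_force: [0.6, -0.1, -0.9]
gripper_width: 0.0174
```

Call:
move_arm --increments "6 -6 -30 0;6 -6 -30 0;0 -5 -30 0;0 0 -30 0;0 0 -26 0;0 0 0 0"

```text
t: 1.65
tool_pos: [0.5295, 0.1924, 0.0676]
ee_rot: [[-0.011, 0.225, 0.974], [-0.004, 0.974, -0.225], [-1.0, -0.006, -0.01]]
wrist_force: [-0.6, -0.2, -0.3]
gripper_width: 0.0004
```

Run:
```python
from h import *
d=snap("d1.pkl",["scene","side","wrist"]);crop(d["scene"],260,180,160,120,5,"pics/s3.png");crop(d["side"],220,150,200,150,4,"pics/s4.png");crop(d["wrist"],0,0,640,480,1,"pics/w3.png")
```

```text
(no output)
```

View pics/s3.png

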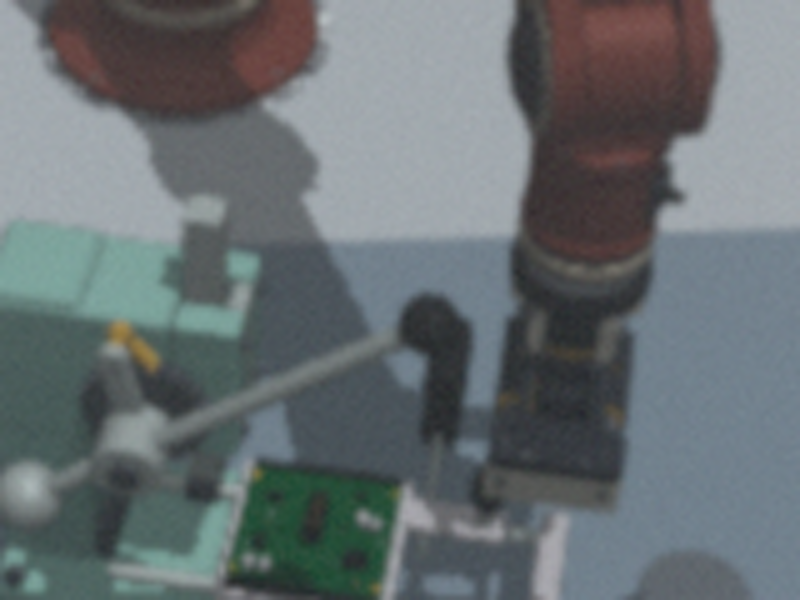

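View pics/s4.png

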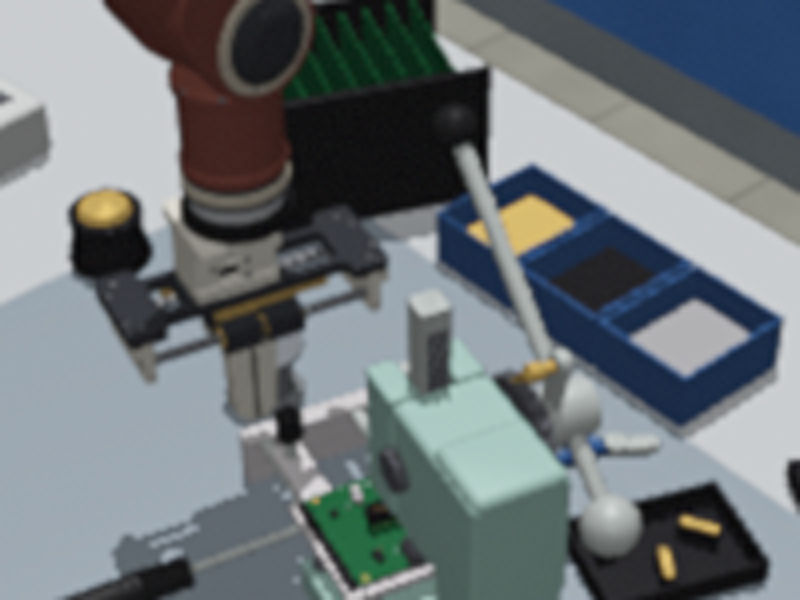

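View pics/w3.png

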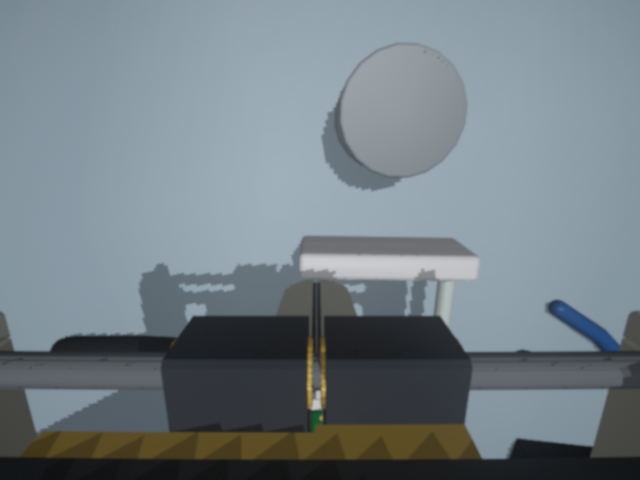

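The closed fingers stand in front of the knob: in the side view they are at about (283,253) and the knob is at (292,255). Now I push along −f.

Call:
move_arm --increments "3 0 2 0;-2 -8 0 0;-2 -8 0 0;-2 -8 0 0;-2 -8 0 0;-2 -8 0 0;-2 -8 0 0;-2 -8 0 0;-2 -8 0 0;0 0 0 0"

```text
t: 2.63
tool_pos: [0.5199, 0.1262, 0.0746]
ee_rot: [[-0.001, 0.228, 0.974], [-0.002, 0.974, -0.228], [-1.0, -0.003, -0.001]]
wrist_force: [-0.3, -0.5, -0.0]
gripper_width: 0.0006
```

Run:
```python
from h import *
d=snap("d2.pkl",["scene","side"]);a=[cv2.resize(d["scene"]["frame"][200:300,260:360],None,fx=4,fy=4),cv2.resize(d["side"]["frame"][190:290,240:340],None,fx=4,fy=4)]
cv2.imwrite("pics/c5.png",np.hstack(a)[:,:,::-1])
```

```text
(no output)
```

View pics/c5.png

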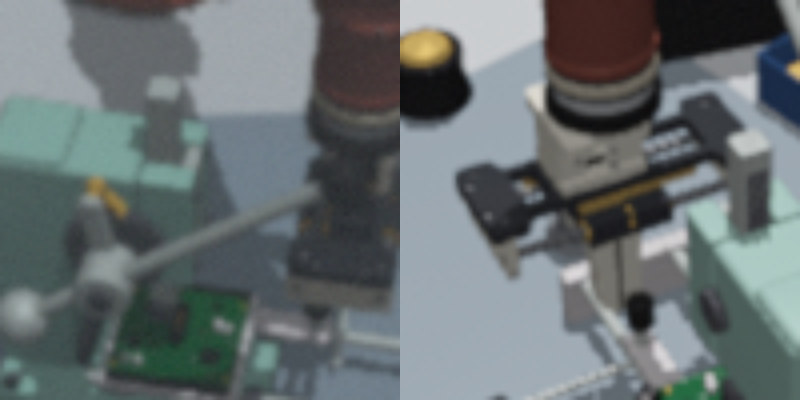

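The carriage is moving with the fingers; the board now reaches about (285,275)–(322,295) in the scene view. I'll keep pushing.

Call:
move_arm --increments "-1 -4 0 0;-1 -4 0 0;-1 -4 0 0;0 0 0 0"

```text
t: 3.07
tool_pos: [0.5163, 0.117, 0.074]
ee_rot: [[-0.003, 0.225, 0.974], [-0.0, 0.974, -0.225], [-1.0, -0.001, -0.003]]
wrist_force: [-0.7, 1.0, -0.8]
gripper_width: 0.0005
```

Call:
move_arm --increments "-0.5 -2 0 0;-0.5 -2 0 0;0 0 0 0"

```text
t: 3.32
tool_pos: [0.5162, 0.1161, 0.0742]
ee_rot: [[-0.001, 0.223, 0.975], [0.003, 0.975, -0.223], [-1.0, 0.003, -0.002]]
wrist_force: [0.0, 5.2, -4.6]
gripper_width: 0.0005
```

Call:
move_arm --increments "-0.5 -2 0 0;-0.5 -2 0 0;0 0 0 0"

```text
t: 3.57
tool_pos: [0.5162, 0.116, 0.0743]
ee_rot: [[0.001, 0.22, 0.975], [0.008, 0.975, -0.22], [-1.0, 0.008, -0.0]]
wrist_force: [2.7, 11.2, -6.1]
gripper_width: 0.0008
```

Call:
move_arm --increments "1 4 0 0;2 8 0 0;3 12 0 0;3 12 10 0;0 6 20 0;0 0 40 0;0 0 40 0;0 0 40 0;0 0 40 0;0 0 40 0;0 0 40 0;0 0 0 0" --fingers 70

```text
t: 4.57
tool_pos: [0.5292, 0.1511, 0.3537]
ee_rot: [[0.017, 0.227, 0.974], [0.004, 0.974, -0.227], [-1.0, 0.008, 0.016]]
wrist_force: [1.4, 0.7, 1.0]
gripper_width: 0.069
```

Run:
```python
from h import *
np.set_printoptions(precision=4,suppress=True)
d=snap("d3.pkl",["scene","side","wrist"]);crop(d["scene"],240,210,160,120,5,"pics/s6.png");crop(d["side"],230,150,160,120,5,"pics/s6b.png");cv2.imwrite("pics/w6.png",d["wrist"]["frame"][:,:,::-1])
```

```text
(no output)
```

View pics/s6.png

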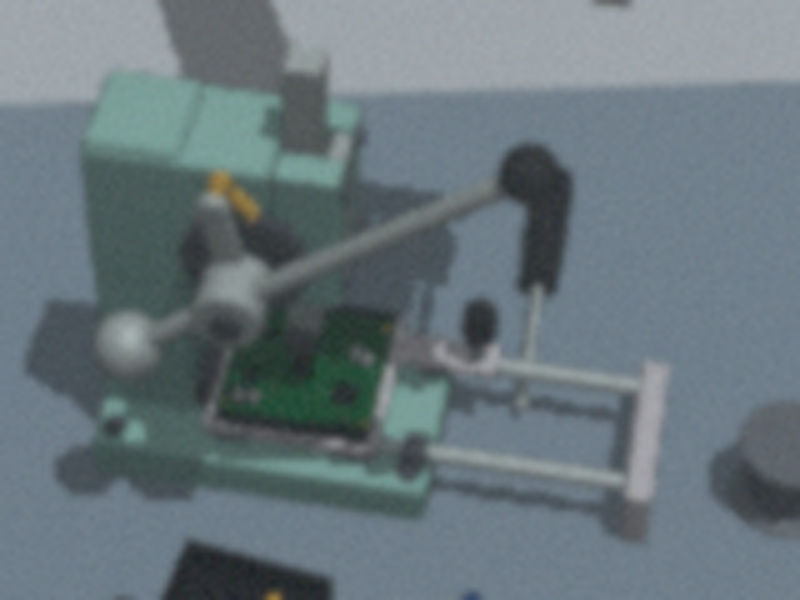

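View pics/s6b.png

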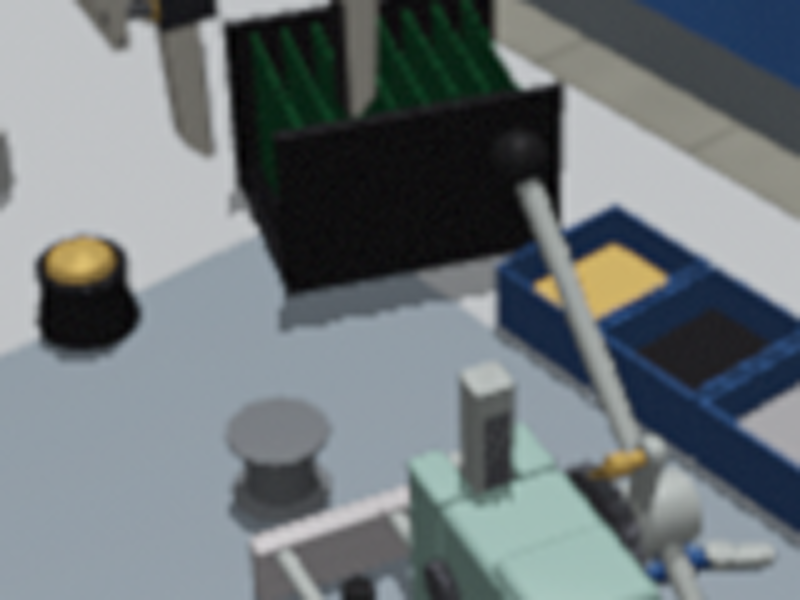

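View pics/w6.png

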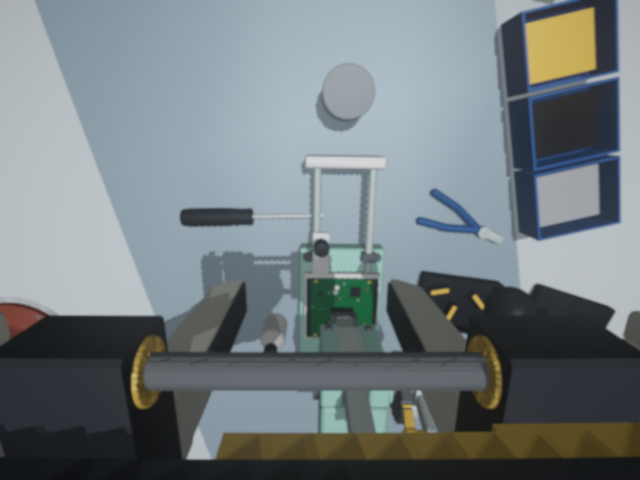

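The ball and lever have not moved. The knob is now at scene (336,275). I'll measure the carriage travel from it.

Run:
```python
from h import *
np.set_printoptions(precision=4,suppress=True)
d=load("d3.pkl");S=d["scene"];W=d["wrist"];D=d["side"]
f=np.array([.228,.974,0])
s=lambda x,y:(S,240+x/5,210+y/5)
a=plane(*s(590,335),.078);b=plane(*s(480,322),.078);print(a,b,(a-b)@f, b-(a-b))
for p,q in [((505,327),(398,317)),((480,458),(372,440))]: 
    a=plane(*s(*p),.0525);b=plane(*s(*q),.0525);print(a-b,(a-b)@f)
print(tri((S,240+306/5,210+52/5),(D,230+487/5,150+372/5)))
print("ball",tri((S,240+527/5,210+172/5),(D,230+517/5,150+150/5)))
print("knob wrist",plane(W,321,247,.09))
m=cv2.inRange(D["frame"],(0,0,0),(255,255,255))
```

```text
[0.5345 0.1579 0.078 ] [0.5216 0.0959 0.078 ] 0.06329051468791766 [0.5086 0.034  0.078 ]
[0.0109 0.0622 0.    ] 0.06305437234582104
[0.0159 0.0594 0.    ] 0.06150513430033712
(array([ 0.5267, -0.0041,  0.2916]), [np.float64(0.0011800960196809674), np.float64(0.0011800960196809013)])
ball (array([0.6377, 0.098 , 0.3123]), [np.float64(0.0013706136681646862), np.float64(0.0013706136681647134)])
knob wrist [0.5205 0.0991 0.09  ]
```

Run:
```python
from h import *
np.set_printoptions(precision=4,suppress=True)
d=load();S=d["scene"];D=d["side"];f=np.array([.228,.974,0]);ram=np.array([.5264,-.0043,0])
s=lambda x,y:(S,240+x/5,210+y/5)
h=plane(*s(418,356),.069);print(h,(h-ram)@f)
for d2,o in [(load(),(240,210))]:
    P=np.array([plane(*s(*q),.0525) for q in [(357,308),(505,327),(480,458),(325,440)]]);print(P.mean(0),(P.mean(0)-ram)@f)
S3=load("d3.pkl")
a=[cv2.resize(S3["scene"]["frame"][265:305,270:330],None,fx=10,fy=10,interpolation=cv2.INTER_CUBIC)]
cv2.imwrite("pics/c7.png",np.hstack(a)[:,:,::-1])
print(proj(S,[.5264,-.0043,.083]),proj(S,[.5264,-.0043,.069]),proj(S,[.5264,-.0043,.0516]))
```

```text
[0.5379 0.0593 0.069 ] 0.06457586666483318
[0.5428 0.0588 0.0525] 0.06517960400876781
[301.1253 275.7006] [301.1492 278.9827] [301.1785 282.9976]
```

View pics/c7.png

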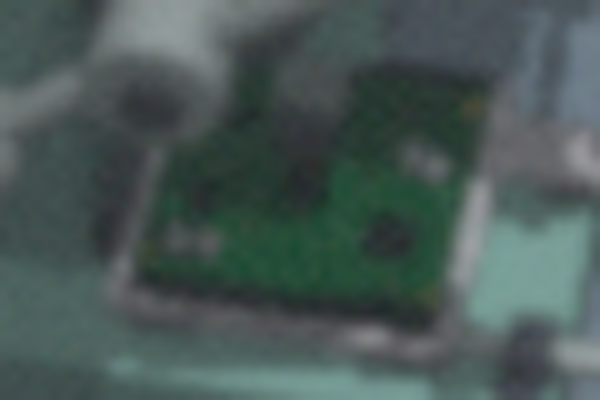

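The header sits straight under the ram foot at about (300,283), so with the hard stop I take the carriage as home. Next is the lever ball.

Call:
move_arm --increments "27 -13 2 0;27 -13 2 0;27 -13 2 0;27 -14 0 0;0 0 0 0;0 0 0 0" --fingers 70

```text
t: 5.22
tool_pos: [0.6326, 0.0969, 0.3472]
ee_rot: [[-0.006, 0.228, 0.974], [-0.002, 0.974, -0.228], [-1.0, -0.004, -0.005]]
wrist_force: [-1.0, 0.1, 0.2]
gripper_width: 0.0702
```

Call:
move_arm --increments "5 1 0 0;0 0 -18 0;0 0 -18 0;0 0 -18 0;0 0 0 0;0 0 0 0"

```text
t: 5.72
tool_pos: [0.6365, 0.101, 0.296]
ee_rot: [[-0.003, 0.223, 0.975], [0.001, 0.975, -0.223], [-1.0, -0.0, -0.003]]
wrist_force: [-0.3, 0.3, 0.5]
gripper_width: 0.0701
```

Run:
```python
from h import *
d=snap("d4.pkl",["scene","wrist"]);a=[cv2.resize(d["scene"]["frame"][190:290,300:400],None,fx=4,fy=4),cv2.resize(d["wrist"]["frame"],None,fx=.625,fy=.625)]
c=np.zeros((400,800,3),np.uint8);c[:,:400]=a[0];c[:300,400:]=a[1]
cv2.imwrite("pics/c8.png",c[:,:,::-1])
from plant import ctrl;print(ctrl.observe()["tool_pos"])
```

```text
[0.63796496 0.10020193 0.2979996 ]
```

View pics/c8.png

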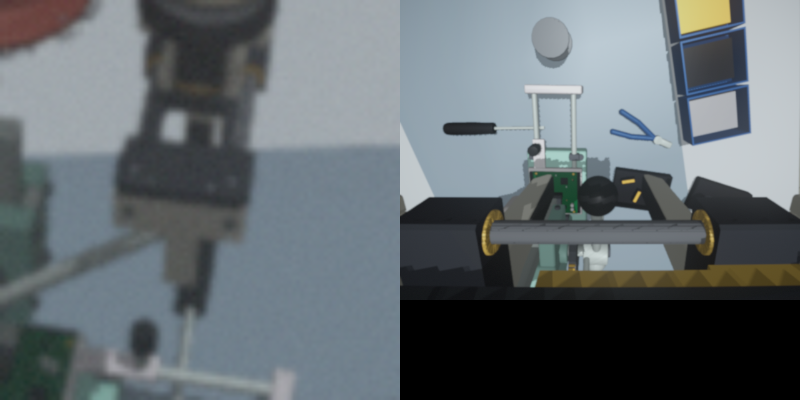

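The ball sits centred between the open fingers (wrist view about (598,195) in the composite). Nudge and close.

Call:
move_arm --increments "0 -2 -5 0;0 0 0 0;0 0 0 0;0 0 0 0;0 0 0 0;0 0 0 0;0 0 0 0;0 0 0 0" --fingers 0 --force 20

```text
t: 6.48
tool_pos: [0.6369, 0.0979, 0.2915]
ee_rot: [[-0.002, 0.225, 0.974], [0.001, 0.974, -0.225], [-1.0, 0.0, -0.002]]
wrist_force: [-2.0, 1.6, 1.1]
gripper_width: 0.0289
```

Gripped at 28.9 mm opening. The lever starts at about 0.17 rad. First down-stroke, following the arc, first half.

Call:
move_arm --increments "1.3 5.6 -7.5 0;1.3 5.4 -7.7 0;1.1 4.8 -8.1 0;1.1 4.6 -8.2 0;0.9 4 -8.6 0;0.9 3.8 -8.6 0;0.7 3.1 -8.9 0;0.7 3 -9 0;0 0 0 0"

```text
t: 7.23
tool_pos: [0.6456, 0.1329, 0.2225]
ee_rot: [[-0.001, 0.224, 0.975], [-0.0, 0.975, -0.224], [-1.0, -0.0, -0.001]]
wrist_force: [-1.8, 2.1, -0.5]
gripper_width: 0.0291
```

Call:
move_arm --increments "0.6 2.4 -9.2 0;0.5 2 -9.3 0;0.3 1.4 -9.4 0;0.3 1.1 -9.4 0;0.1 0.5 -9.5 0;0.1 0.2 -9.5 0;-0.1 -0.4 -9.5 0;-0.2 -0.8 -9.5 0;0 0 0 0"

```text
t: 7.98
tool_pos: [0.6469, 0.1382, 0.1473]
ee_rot: [[-0.002, 0.225, 0.974], [-0.0, 0.974, -0.225], [-1.0, -0.001, -0.001]]
wrist_force: [-3.2, 2.0, -1.1]
gripper_width: 0.0291
```

Call:
move_arm --increments "-0.2 -0.9 -7 0;-0.3 -1.1 -7 0;-0.3 -1.1 -6 0;0 0 0 0;0 0 0 0"

```text
t: 8.4
tool_pos: [0.6462, 0.1351, 0.1293]
ee_rot: [[-0.001, 0.225, 0.974], [0.0, 0.974, -0.225], [-1.0, -0.0, -0.001]]
wrist_force: [-3.0, 1.8, -0.3]
gripper_width: 0.029
```

```bash
cat > st.py <<'E'
from plant import ctrl
import numpy as np
s=ctrl.observe();p=s["tool_pos"];f=np.array([.228,.974,0]);hub=np.array([.6044,-.0450,.190])
b=p+[0,0,.019]-hub;a=np.arctan2(b[2],b@f);F=s["wrist_force"]
t=np.cos(a)*np.array([0,0,1])-np.sin(a)*f; r=np.cos(a)*f+np.sin(a)*np.array([0,0,1])
print("t",s["t"],"q",round(np.radians(49)-a,3),"rad",np.hypot(b[2],b@f).round(4),"Ft",(F@t).round(2),"Fr",(F@r).round(2),"Fl",(F@[.974,-.228,0]).round(2),p.round(4))
E
python3 st.py
python3 - <<'E'
from h import *
d=snap("d5.pkl",["scene","side"]);a=[cv2.resize(d["scene"]["frame"][220:320,260:360],None,fx=4,fy=4),cv2.resize(d["side"]["frame"][190:290,280:380],None,fx=4,fy=4)]
cv2.imwrite("pics/c9.png",np.hstack(a)[:,:,::-1])
E
```

```text
t 8.4 q 1.077 rad 0.1896 Ft -0.12 Fr 1.07 Fl -3.37 [0.6462 0.1351 0.1293]
```

View pics/c9.png

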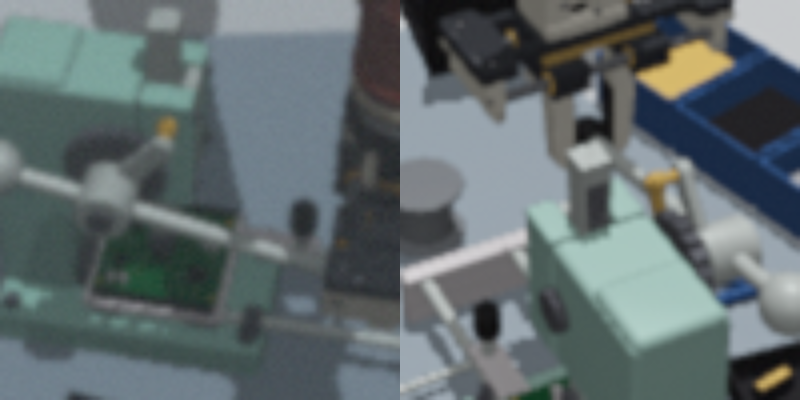

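Ball still held, carriage home, and the ram top has dropped by about 9 mm (scene y 220 to 224). Raise the lever.

Call:
move_arm --increments "0.8 3.2 18.7 0;0.3 1.4 18.9 0;-0.1 -0.6 19 0;-0.5 -2.3 18.8 0;-1 -4.2 18.5 0;-1.4 -5.9 18 0;-1.8 -7.7 17.3 0;-2.2 -9.4 16.4 0;-2.6 -10.9 15.4 0;-2.9 -12.2 14.2 0;0 0 0 0;0 0 0 0"

```text
t: 9.5
tool_pos: [0.6338, 0.0848, 0.3067]
ee_rot: [[-0.001, 0.228, 0.974], [0.0, 0.974, -0.228], [-1.0, 0.0, -0.001]]
wrist_force: [-5.7, 2.5, 0.5]
gripper_width: 0.0288
```

```bash
python3 st.py
```

```text
t 9.5 q 0.06 rad 0.1901 Ft -0.44 Fr 1.19 Fl -6.13 [0.6338 0.0848 0.3067]
```

Call:
move_arm --increments "-2.5 -5.9 6.5 0;0 0 0 0;0 0 0 0"

```text
t: 9.75
tool_pos: [0.6323, 0.0788, 0.3125]
ee_rot: [[0.0, 0.227, 0.974], [-0.001, 0.974, -0.227], [-1.0, -0.001, 0.001]]
wrist_force: [-3.8, 0.3, -0.5]
gripper_width: 0.0292
```

```bash
python3 st.py
```

```text
t 9.75 q 0.015 rad 0.1901 Ft 0.11 Fr -0.75 Fl -3.78 [0.6323 0.0788 0.3125]
```

Call:
move_arm --increments "1.9 8.1 -7.9 0;1.8 7.5 -8.3 0;1.7 7.1 -8.8 0;1.5 6.5 -9.2 0;1.4 6 -9.6 0;0 0 0 0"

```text
t: 10.25
tool_pos: [0.6413, 0.1153, 0.2667]
ee_rot: [[0.0, 0.225, 0.974], [-0.003, 0.974, -0.225], [-1.0, -0.003, 0.001]]
wrist_force: [-4.8, -1.4, 3.8]
gripper_width: 0.0288
```

```bash
python3 st.py
```

```text
t 10.25 q 0.328 rad 0.1903 Ft 4.52 Fr -0.24 Fl -4.3 [0.6413 0.1153 0.2667]
```

Call:
move_arm --increments "1 4.5 -8.3 0;0.9 4 -8.5 0;0 0 0 0;0 0 0 0"

```text
t: 10.58
tool_pos: [0.6433, 0.1232, 0.2518]
ee_rot: [[0.001, 0.226, 0.974], [-0.001, 0.974, -0.226], [-1.0, -0.001, 0.002]]
wrist_force: [-4.7, -1.9, 4.8]
gripper_width: 0.0291
```

```bash
python3 st.py
```

```text
t 10.5833 q 0.418 rad 0.1906 Ft 5.55 Fr -0.64 Fl -4.14 [0.6433 0.1232 0.2518]
```

Call:
move_arm --increments "0.4 3.8 -8.7 0;0.3 3.4 -8.9 0;0 0 0 0;0 0 0 0"

```text
t: 10.92
tool_pos: [0.645, 0.1304, 0.2347]
ee_rot: [[0.004, 0.226, 0.974], [-0.001, 0.974, -0.226], [-1.0, 0.0, 0.004]]
wrist_force: [-2.5, -2.6, 5.3]
gripper_width: 0.0287
```

```bash
python3 st.py
```

```text
t 10.9167 q 0.516 rad 0.191 Ft 6.07 Fr -1.17 Fl -1.88 [0.645  0.1304 0.2347]
```

Call:
move_arm --increments "0.4 2.7 -9.1 0;0.4 2.2 -9.1 0;0 0 0 0;0 0 0 0"

```text
t: 11.25
tool_pos: [0.6464, 0.1361, 0.2166]
ee_rot: [[0.005, 0.225, 0.974], [0.0, 0.974, -0.225], [-1.0, 0.001, 0.005]]
wrist_force: [0.8, -0.9, 4.8]
gripper_width: 0.0289
```

```bash
python3 st.py
```

```text
t 11.25 q 0.615 rad 0.1914 Ft 4.85 Fr 0.43 Fl 0.98 [0.6464 0.1361 0.2166]
```

Still in the pressing range. From here I use 4 mm steps.

Call:
move_arm --increments "0.2 1 -4.6 0;0.2 1 -4.6 0;0 0 0 0"

```text
t: 11.5
tool_pos: [0.6469, 0.1381, 0.2074]
ee_rot: [[0.006, 0.225, 0.974], [0.0, 0.974, -0.225], [-1.0, 0.002, 0.006]]
wrist_force: [0.8, -0.7, 6.2]
gripper_width: 0.0286
```

Call:
move_arm --increments "0.2 0.8 -4.6 0;0 0 0 0;0 0 0 0"

```text
t: 11.75
tool_pos: [0.6471, 0.139, 0.2033]
ee_rot: [[0.006, 0.225, 0.974], [0.001, 0.974, -0.225], [-1.0, 0.002, 0.006]]
wrist_force: [1.1, -1.6, 5.4]
gripper_width: 0.0286
```

```bash
python3 st.py
```

```text
t 11.75 q 0.686 rad 0.1917 Ft 5.55 Fr -0.38 Fl 1.41 [0.6471 0.139  0.2033]
```

Call:
move_arm --increments "0.1 0.7 -4.5 0;0 0 0 0;0 0 0 0"

```text
t: 12.0
tool_pos: [0.6473, 0.1397, 0.1988]
ee_rot: [[0.006, 0.225, 0.974], [0.001, 0.974, -0.225], [-1.0, 0.002, 0.006]]
wrist_force: [-0.4, -1.7, 5.8]
gripper_width: 0.0289
```

Call:
move_arm --increments "0.1 0.5 -4.5 0;0 0 0 0;0 0 0 0"

```text
t: 12.25
tool_pos: [0.6475, 0.1404, 0.1943]
ee_rot: [[0.006, 0.225, 0.974], [0.001, 0.974, -0.225], [-1.0, 0.002, 0.006]]
wrist_force: [0.4, -0.7, 5.4]
gripper_width: 0.0288
```

Call:
move_arm --increments "0 0.4 -4.5 0;0 0 0 0;0 0 0 0"

```text
t: 12.5
tool_pos: [0.6476, 0.141, 0.1899]
ee_rot: [[0.007, 0.225, 0.974], [0.001, 0.974, -0.225], [-1.0, 0.003, 0.006]]
wrist_force: [0.2, -1.4, 5.3]
gripper_width: 0.0286
```

```bash
python3 st.py
```

```text
t 12.5 q 0.757 rad 0.1919 Ft 5.41 Fr -0.79 Fl 0.48 [0.6476 0.141  0.1899]
```

Call:
move_arm --increments "0 0.2 -4.5 0;0 0 0 0;0 0 0 0"

```text
t: 12.75
tool_pos: [0.6477, 0.1414, 0.1854]
ee_rot: [[0.007, 0.225, 0.974], [0.002, 0.974, -0.225], [-1.0, 0.003, 0.006]]
wrist_force: [1.0, -0.5, 5.6]
gripper_width: 0.0287
```

Call:
move_arm --increments "0 0 -4.5 0;0 0 0 0;0 0 0 0"

```text
t: 13.0
tool_pos: [0.6478, 0.1417, 0.181]
ee_rot: [[0.007, 0.225, 0.974], [0.002, 0.974, -0.225], [-1.0, 0.004, 0.006]]
wrist_force: [1.4, 0.3, 6.4]
gripper_width: 0.0286
```

Call:
move_arm --increments "0 0 -4.5 0;0 0 0 0;0 0 0 0"

```text
t: 13.25
tool_pos: [0.6479, 0.1419, 0.1766]
ee_rot: [[0.007, 0.225, 0.974], [0.002, 0.974, -0.225], [-1.0, 0.004, 0.007]]
wrist_force: [0.8, 0.3, 6.5]
gripper_width: 0.0289
```

```bash
python3 st.py
```

```text
t 13.25 q 0.826 rad 0.1921 Ft 6.51 Fr 0.68 Fl 0.72 [0.6479 0.1419 0.1766]
```

Call:
move_arm --increments "0 -0.1 -3 0;0 0 0 0;0 0 0 0"

```text
t: 13.5
tool_pos: [0.6479, 0.1421, 0.1738]
ee_rot: [[0.007, 0.225, 0.974], [0.003, 0.974, -0.225], [-1.0, 0.004, 0.007]]
wrist_force: [1.5, 0.4, 6.4]
gripper_width: 0.0286
```

Call:
move_arm --increments "0 -0.1 -3 0;0 0 0 0;0 0 0 0"

```text
t: 13.75
tool_pos: [0.648, 0.1421, 0.171]
ee_rot: [[0.008, 0.224, 0.974], [0.003, 0.974, -0.224], [-1.0, 0.005, 0.007]]
wrist_force: [0.5, -0.7, 7.2]
gripper_width: 0.0287
```

Call:
move_arm --increments "0 -0.2 -3 0;0 0 0 0;0 0 0 0"

```text
t: 14.0
tool_pos: [0.6479, 0.1421, 0.1681]
ee_rot: [[0.008, 0.224, 0.975], [0.003, 0.975, -0.224], [-1.0, 0.005, 0.007]]
wrist_force: [-0.4, 0.9, 7.4]
gripper_width: 0.0287
```

```bash
python3 st.py
```

```text
t 14.0 q 0.87 rad 0.1922 Ft 7.36 Fr 0.69 Fl -0.55 [0.6479 0.1421 0.1681]
```

Call:
move_arm --increments "0 -0.2 -2.5 0;0 0 0 0;0 0 0 0"

```text
t: 14.25
tool_pos: [0.648, 0.1421, 0.1658]
ee_rot: [[0.008, 0.224, 0.975], [0.004, 0.975, -0.224], [-1.0, 0.005, 0.007]]
wrist_force: [-0.2, 0.7, 9.8]
gripper_width: 0.0287
```

Call:
move_arm --increments "0 -0.2 -2.5 0;0 0 0 0;0 0 0 0"

```text
t: 14.5
tool_pos: [0.6479, 0.1421, 0.1634]
ee_rot: [[0.008, 0.224, 0.975], [0.004, 0.975, -0.224], [-1.0, 0.005, 0.007]]
wrist_force: [-0.5, 0.2, 9.7]
gripper_width: 0.0289
```

```bash
python3 st.py
python3 - <<'E'
from h import *
d=snap("d6.pkl",["scene","side"]);a=[cv2.resize(d["scene"]["frame"][220:320,260:360],None,fx=4,fy=4),cv2.resize(d["side"]["frame"][190:290,280:380],None,fx=4,fy=4)]
cv2.imwrite("pics/c10.png",np.hstack(a)[:,:,::-1])
E
```

```text
t 14.5 q 0.895 rad 0.1923 Ft 9.67 Fr -0.32 Fl -0.54 [0.6479 0.1421 0.1634]
```

View pics/c10.png

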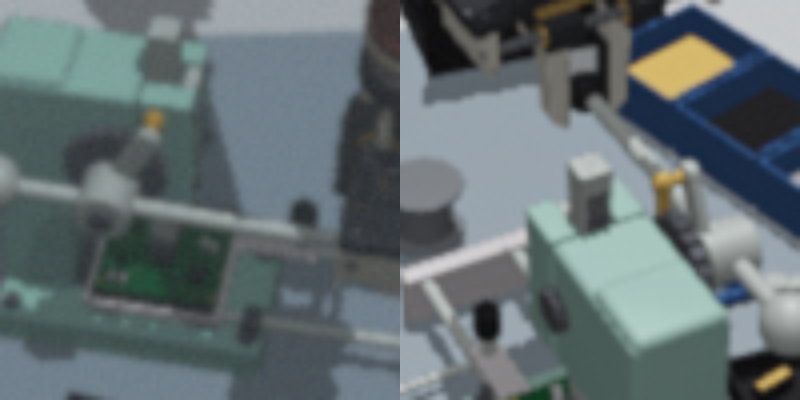

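```bash
for i in 1 2 3; do python3 st.py; done
python3 - <<'E'
from h import *
d=load("d6.pkl");D=d["side"]
print(proj(D,[.6479,.1421,.1634+.019]),proj(D,[.6479,.1421,.1634]))
crop(D,300,180,60,45,10,"pics/c11.png")
for z in (.292,.28,.274,.270): print(z,proj(D,[.5264,-.0043,z]),proj(d["scene"],[.5264,-.0043,z]))
E
```

```text
t 14.6 q 0.895 rad 0.1923 Ft 8.22 Fr 0.46 Fl -1.19 [0.6479 0.1421 0.1634]
t 14.6 q 0.895 rad 0.1923 Ft 8.22 Fr 0.46 Fl -1.19 [0.6479 0.1421 0.1634]
t 14.6 q 0.895 rad 0.1923 Ft 8.22 Fr 0.46 Fl -1.19 [0.6479 0.1421 0.1634]
[325.64390503 212.20590206] [325.67512803 217.67875809]
0.292 [326.95606733 224.07017775] [300.73128753 220.49945777]
0.28 [326.97036858 228.14700915] [300.75598325 224.0194186 ]
0.274 [326.97744451 230.16345509] [300.76822903 225.76175   ]
0.27 [326.98213449 231.49972285] [300.77635541 226.91684398]
```

View pics/c11.png

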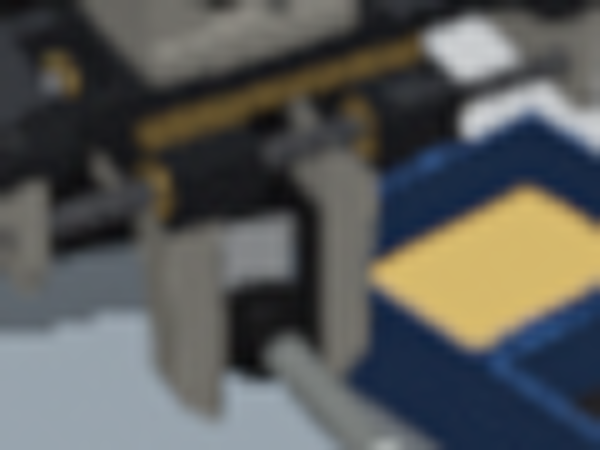

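The ball is at (326.8,213) in the side view and stays centred in the pads, so there is no slip. The force readings are noisy, so I average over a hold.

```bash
cat > avg.py <<'E'
from plant import ctrl
import numpy as np
f=np.array([.228,.974,0]);hub=np.array([.6044,-.0450,.190]);L=[]
for i in range(8):
    ctrl.snapshot("wrist");s=ctrl.observe();p=s["tool_pos"];b=p+[0,0,.019]-hub;a=np.arctan2(b[2],b@f)
    L.append(s["wrist_force"]@(np.cos(a)*np.array([0,0,1])-np.sin(a)*f))
print(s["t"],"q",round(np.radians(49)-a,4),np.round(L,2),"mean",np.mean(L).round(2),p.round(4))
E
python3 avg.py
```

```text
15.0 q 0.8944 [8.71 8.89 8.22 8.3  7.9  8.57 9.63 8.75] mean 8.62 [0.6479 0.1421 0.1635]
```

Call:
move_arm --increments "0 -0.1 -1 0;0 0 0 0"

```text
t: 15.17
tool_pos: [0.6479, 0.1421, 0.1626]
ee_rot: [[0.008, 0.224, 0.975], [0.004, 0.975, -0.224], [-1.0, 0.006, 0.007]]
wrist_force: [-0.7, 0.7, 8.3]
gripper_width: 0.0292
```

```bash
python3 avg.py
```

```text
15.5667 q 0.8993 [ 9.12  9.87 10.48  9.58  8.89  9.48 10.83  9.7 ] mean 9.74 [0.6479 0.142  0.1625]
```

It climbs about 1.1 N per mm, so it has bottomed. A touch more, then hold.

Call:
move_arm --increments "0 0 -0.4 0;0 0 0 0"

```text
t: 15.73
tool_pos: [0.6479, 0.142, 0.1622]
ee_rot: [[0.008, 0.224, 0.975], [0.004, 0.975, -0.224], [-1.0, 0.006, 0.007]]
wrist_force: [-0.6, 0.8, 10.4]
gripper_width: 0.0287
```

```bash
python3 avg.py; python3 avg.py
```

```text
16.1333 q 0.9006 [10.22  9.95  9.77  9.48 10.67 10.36 10.02 10.26] mean 10.09 [0.6479 0.142  0.1623]
16.5333 q 0.9006 [10.01 10.14 10.16  9.48  9.87 10.08  9.88  9.87] mean 9.94 [0.6479 0.142  0.1623]
```

A steady 10.0 N held for about 1 s. Raise the lever.

Call:
move_arm --increments "0 -0.1 18.9 0;-0.5 -1.9 18.9 0;-0.9 -3.7 18.6 0;-1.3 -5.6 18.1 0;-1.7 -7.2 17.5 0;-2.1 -9 16.6 0;-2.5 -10.5 15.6 0;-2.8 -12.1 14.5 0;0 0 0 0;0 0 0 0"

```text
t: 17.37
tool_pos: [0.6353, 0.0912, 0.2993]
ee_rot: [[0.007, 0.225, 0.974], [0.003, 0.974, -0.225], [-1.0, 0.005, 0.006]]
wrist_force: [3.4, 1.5, 3.1]
gripper_width: 0.029
```

```bash
python3 st.py;python3 avg.py
```

```text
t 17.3667 q 0.112 rad 0.1897 Ft 0.77 Fr 3.78 Fl 3.0 [0.6353 0.0912 0.2993]
17.7667 q 0.1213 [0.91 1.45 2.21 1.47 1.75 1.46 1.88 1.23] mean 1.54 [0.6355 0.0923 0.298 ]
```

Call:
move_arm --increments "-1.8 -7.2 8.2 0;-2 -8 8.2 0;0 0 0 0;0 0 0 0"

```text
t: 18.1
tool_pos: [0.6314, 0.0758, 0.314]
ee_rot: [[0.005, 0.224, 0.975], [0.001, 0.975, -0.224], [-1.0, 0.002, 0.004]]
wrist_force: [4.5, 1.4, 3.8]
gripper_width: 0.029
```

```bash
python3 st.py;python3 avg.py
```

```text
t 18.1 q -0.002 rad 0.1891 Ft 0.68 Fr 4.43 Fl 4.11 [0.6314 0.0758 0.314 ]
18.5 q -0.0009 [ 0.66 -0.18  0.25  1.26  0.38  0.57  0.54  1.21] mean 0.59 [0.6315 0.0759 0.3139]
```

Call:
move_arm --increments "-0.5 -1 2.2 0;-0.3 -1.4 1.4 0;0 0 0 0;0 0 0 0"

```text
t: 18.83
tool_pos: [0.6312, 0.0751, 0.3147]
ee_rot: [[0.004, 0.223, 0.975], [0.002, 0.975, -0.223], [-1.0, 0.002, 0.003]]
wrist_force: [8.9, 3.6, -5.6]
gripper_width: 0.0289
```

```bash
python3 st.py;python3 avg.py
```

```text
t 18.8333 q -0.007 rad 0.1892 Ft -7.82 Fr -0.62 Fl 7.81 [0.6312 0.0751 0.3147]
19.2333 q -0.0072 [-6.82 -7.04 -6.29 -7.63 -7.12 -7.98 -7.57 -7.16] mean -7.2 [0.6312 0.0751 0.3147]
```

The lever is on its top stop: 7 N of upward push gives no motion. Relax, release and retreat upward.

Call:
move_arm --increments "2.4 1.4 -1.6 0;0 0 0 0;0 0 0 0"

```text
t: 19.48
tool_pos: [0.6312, 0.0751, 0.3146]
ee_rot: [[-0.001, 0.224, 0.975], [0.001, 0.975, -0.224], [-1.0, 0.001, -0.001]]
wrist_force: [3.6, 2.8, -1.3]
gripper_width: 0.029
```

```bash
python3 st.py
```

```text
t 19.4833 q -0.007 rad 0.1892 Ft -3.52 Fr 1.32 Fl 2.87 [0.6312 0.0751 0.3146]
```

Call:
move_arm --increments "0 0 0 0;0 0 0 0;0 0 0 0;0 0 0 0;0 0 0 0;0 0 0 0;0 0 0 0" --fingers 70

```text
t: 20.07
tool_pos: [0.6309, 0.0736, 0.316]
ee_rot: [[-0.0, 0.225, 0.974], [-0.0, 0.974, -0.225], [-1.0, -0.0, -0.0]]
wrist_force: [0.0, 0.1, 0.2]
gripper_width: 0.0686
```

Call:
move_arm --increments "0 0 10 0;0 0 20 0;0 0 25 0;0 0 25 0;0 0 0 0;-20 20 0 0;-30 35 0 0;-30 35 0 0;-20 35 0 0;0 30 0 0;0 0 0 0"

```text
t: 20.98
tool_pos: [0.534, 0.2314, 0.3957]
ee_rot: [[-0.002, 0.211, 0.977], [0.006, 0.977, -0.211], [-1.0, 0.006, -0.003]]
wrist_force: [-1.5, 1.7, -0.8]
gripper_width: 0.0698
```

```bash
python3 st.py
python3 - <<'E'
from h import *
np.set_printoptions(precision=4,suppress=True)
d=snap("d7.pkl",["scene","side","wrist"]);crop(d["scene"],240,200,160,120,5,"pics/s12.png");crop(d["side"],230,170,160,120,5,"pics/s12b.png");cv2.imwrite("pics/w12.png",d["wrist"]["frame"][:,:,::-1])
E
```

```text
t 20.9833 q 0.129 rad 0.3385 Ft -1.49 Fr 0.49 Fl -1.82 [0.534  0.2314 0.3957]
```

View pics/s12.png

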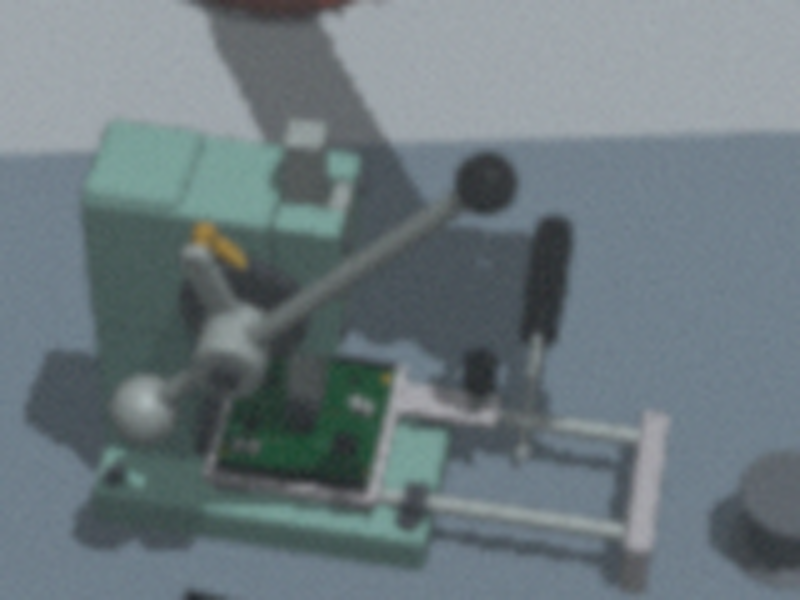

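View pics/s12b.png

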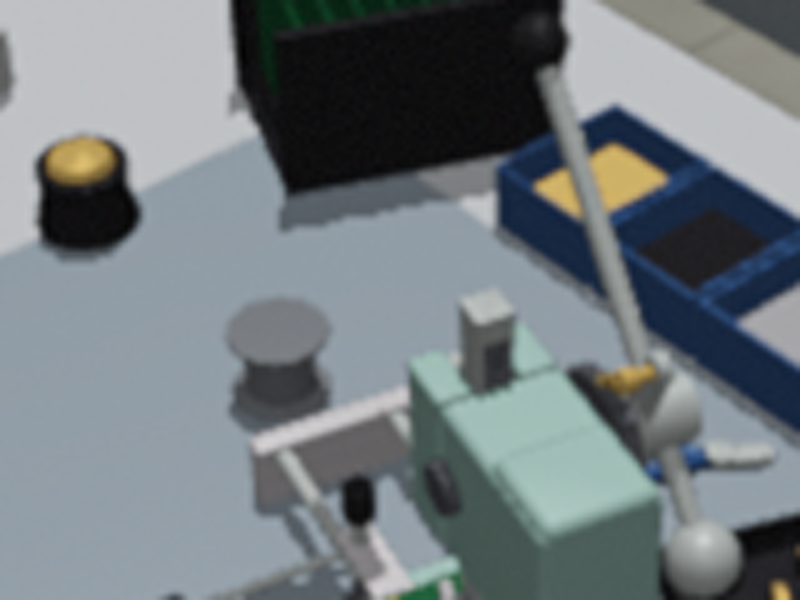

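View pics/w12.png

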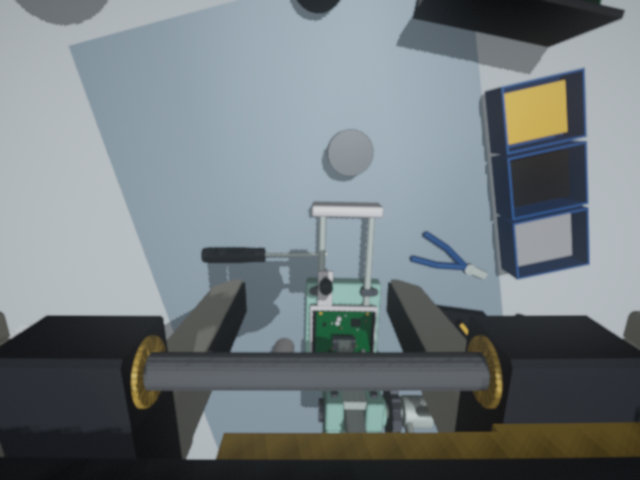

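Run:
```python
from h import *
d=load("d7.pkl");S,D=d["scene"],d["side"]
b,r=tri((S,240+486/5,200+182/5),(D,230+540/5,170+37/5));print(b,r,"q",np.radians(49)-np.arcsin((b[2]-.19)/.19))
print(tri((S,240+305/5,200+132/5),(D,230+487/5,170+297/5)), tri((S,240+480/5,200+370/5),(D,230+358/5,170+500/5)))
```

```text
[0.63263852 0.07700958 0.33320017] [np.float64(8.148738309400532e-05), np.float64(8.14873830940452e-05)] q 0.0015601469297554793
(array([ 0.52878979, -0.00350265,  0.27422965]), [np.float64(0.00037511219800842745), np.float64(0.00037511219800846307)]) (array([0.52023331, 0.09537642, 0.07748231]), [np.float64(0.0008683995980437651), np.float64(0.0008683995980438129)])
```

```bash
python3 -c "
from plant import ctrl
print(ctrl.job_done())"
```

```text
the job is handed in; nothing more can be done
None
```

I finished the job and handed it in at about 21 s of the 72 s allowed; the hand-in gives no verdict.

- **Carriage:** I pushed it about 63 mm, until 11 N of push gave no more movement. That is short of 70 mm, which suggests it started about 7 mm in. The knob ended 96 mm in front of the ram axis, against 95 mm worked out from the given sizes, and it read the same before and after pressing.
- **Pressing:** It took two down-strokes, the first nearly to the bottom stop and the second with the header pressing in at 5–7 N. Once home, the pull climbed about 1.1 N per mm. I held it steady for about 1 s at a mean of 10.0 N; the averaged readings stayed between 9.5 and 10.7 N. Single readings scatter by about 1 N, and the force sensor's zero is uncertain by perhaps 0.5 N.
- **Header:** I could not see the header's underside directly. That it is flush comes from the climbing force and the ram having dropped about 17 mm (expected 14.5 to 18).
- **Lever and bench:** The lever started about 0.17 rad below its rest. I raised it to the top stop, where about 7 N gave no further movement, then let go. The last pictures put it at 0.00 rad. The arm is clear, and the bystanders I could see in the last pictures look undisturbed by eye.

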